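# Put the marker away and shut the pen drawer of the desk riser

### The arm

A 7-joint arm with a two-finger parallel gripper is mounted at the origin on the work surface. World frame = base frame: x ahead of the robot, y to its left, z up, the work surface at z = 0. Lengths are in m, angles in rad, forces in N, time in s.
With the tool pointing down it reaches from about 0.4 to 0.85 m from the base axis. Payload 4.5 kg.
Tool frame: the origin (TCP) lies between the finger pads; the fingertips stand 22 mm ahead of it and the grasp point (between the pads) lies 3 mm ahead of it; x points along the fingers, z is the direction in which the jaws open and shut, and the axes are right-handed (so a half turn about x gives the same grasp; the last joint's range is limited). The gripper opens to 88 mm and grips with 3 to 60 N. Pads are 18 mm wide; open, the fingers measure 123 mm over their backs; the gripper's body (75 mm by 187 mm) begins 45 mm behind the grasp point.
Start: joints at [1.303, 0.689, -0.195, 1.565, 0.157, 0.902, -0.215], TCP at [0.186, -0.597, 0.261] pointing down, gripper open.
Joint ranges: [-3.01, 3.01], [-0.46, 2.08], [-1.47, 1.51], [0.13, 2.56], [-1, 4.14], [0.04, 2.09], [-2.66, 2.66]. Speed limits (rad/s): [2.57, 2.57, 3.14, 3.14, 3.14, 3.14, 3.14].

### API

Orientations are given as a 3x3 rotation matrix whose columns are the frame's x, y, z axes.
In Python, from station import monitor, cams, robot gives the robot as it stands.
- The arm moves only by the tool servo_tool, never from a script. Its argument "motion" is a list of rows, each a list of 3 entries, a list of its own where there are three numbers: the finger opening in mm, from 0 to 88.1, then the shift along the tool's x, y, z in mm, then the turn about the tool's x in degrees. In form: [[gripper, [x, y, z], roll], ...]. A call has exactly 10 rows; each row shifts and turns the commanded pose from where the row before left it, along the tool's axes as they then stand; what a row does not reach is not made up. A row lasts 1/10 s, in which the tool goes at most 50 mm and 8.59 degrees, less where a joint would pass 70% of its speed; a pose out of reach is approached as far as the arm can. A call with a gripper value outside its range is refused whole. The fingers move at their own pace and stop on an object; the grip force is fixed at half the most. Time passes only in rows, so rows that do not move let the fingers close, or fill a call up. It gives the time, the measured TCP pose, the force and the opening at its end, in the units of the state.
- monitor.get_obs(): the state, without advancing time (a new reading comes with each control period).
- cams.read_camera(name): name is "side" or "top" or "wrist"; returns a dict with "image" (420x560x3 uint8, blue, green, red), "vfov" (degrees; the focal length in pixels is half the picture's height over the tangent of half this angle, whatever the lens; pixels are square), "cx", "cy" (the principal point, pixels), "rvec" (rotation vector, rad) and "tvec" (3), from world to camera coordinates, as OpenCV has them. Camera axes: x right, y down, z forward; pixel columns grow to the right and rows downward; lengths in m; the calibration is good to about 2 mm. A picture is of the moment at which its call begins. There is no depth.
- robot.finish_job(): hands the job in, once; it reports no verdict.
Trained networks look in the newest picture that a camera, given by its name, has taken for a name from the list of things; names that differ only in an ending like _2 or _b are one class to them, and where a whole thing is asked for, a point or a joint stands for the part that bears it (a point fixed in the world has none). Each returns a list of dicts, best first, with "score" (0 to 1); they miss things now and then, are a little off and sometimes report something else, mostly with a low value. They report only what shows in the picture. A call takes as long as a camera call. They do not tell look-alikes from the thing itself.
- cams.look_for(thing, camera): "extent" ([left, top, right, bottom] in pixels, round what is visible of it).
The state is a dict: "t": time; "joint_positions": joint angles; "joint_velocities": joint speeds; "joint_efforts": joint torques, N m; "position": TCP position; "ee_rot": TCP orientation; "ft_force": force on the tool from outside, world axes, zero at the start; "torque": the same for the moment, N m; "opening": opening from 0.0 (shut) to 1.0 (fully open).
Only numpy, scipy, OpenCV 4.12 (cv2) and the standard library are available. Lean on these libraries where they do the work, as an engineer would, in place of code of your own. Each camera call takes 0.05 s, during which the arm holds its last target. There are 200 camera calls.

### The job

Lay the marker that is out on the desk flat in the empty lane of the open pen drawer, without dropping it, then push the drawer home gently, without slamming it, until its catch snaps in and the front is flush. Leave the other marker in its own lane, and do not shift the eraser on the desk or the jar and mug on the shelf above the drawer.

Things in the scene. Friction and masses are not known exactly. Their poses are not given: they have to be found in the camera images.
- riser: Fixed wooden desk riser: a shelf over a drawer case. Origin on the desk below the middle of the case's front; x points into the case (away from the robot), y left, z up. The case is 236 mm wide (y -118 to +118), 88 mm high, 266 mm deep, its front at x = 0. End panels 18 mm thick carry the shelf. Right of the case an open bay holds sketchbooks (from x = 35 mm, up to 60 mm high).
- shelf_edge (a point): Point on the lower front edge of the riser's shelf, 135 mm above the desk, straight above and 26 mm in front of the middle of the case's front; axes as the riser. The shelf is 18 mm thick, overhangs the case's front by these 26 mm, reaches back 292 mm from the edge and spans riser y = -336 to +136 mm.
- drawer (a joint): How far the drawer is out, m: 0 = fully home, front flush with the case; 0.215 = its stop; starts at 0.169 to 0.20. Slides along the riser's x with under 2 N of drag. A sprung ball catch resists from 13 mm before home with about 6 N; from about 4 mm it pulls the drawer home and holds it. Let go between 4 and 13 mm, it stays unseated or springs back out to some 17 mm.
- drawer_front (a point): Middle of the outer face of the drawer's front, 44 mm above the desk, moving with the drawer; x points into the drawer, y left, z up. The front is 212 mm wide, 14 mm thick, from 12 to 76 mm above the desk. At its middle a round wooden knob, 26 mm across, stands out 21 mm towards -x. The drawer is 250 mm deep overall, its side walls reach 65 mm above the desk.
- empty_lane (a point): Centre of the floor of the empty lane (the right one, -y), 25 mm above the desk, moving with the drawer; x along the lane into the drawer, y left, z up. The lane is 230 mm long and 95 mm wide, side wall 40 mm high and divider 30 mm high above its floor; the inside of the drawer's front is 115 mm from this point towards -x.
- spare_lane (a point): The same for the left lane (+y), in which the other marker lies.
- marker: The marker to put away: square rounded barrel 115 x 20 x 20 mm, white with a black cap, lying on the desk; origin at its centre (10 mm above what it lies on), x along it towards the cap. 30 to 60 g.
- spare_marker: A like marker, lying in the drawer's left lane; origin at its centre, x along it.
- eraser: White block eraser with a card sleeve, 65 x 26 x 14 mm, lying on the desk; origin at the middle of its underside, x along it.
- jar: Glass jar of brushes on the shelf, 86 mm across, 112 mm high, about 200 mm with the brushes; origin at the middle of its underside. 0.5 kg.
- mug: White mug of pens on the shelf, 80 mm across, 95 mm high, 150 mm with the pens; origin at the middle of its underside. 0.4 kg.
There are look-alikes about, which are no part of the job. What is shaped like the marker but blue or orange is not meant.

How it is judged:
By the outcome, as a careful person would: the job done as asked, in the order asked, and still so for the second after the job is handed in, with the robot touching nothing.
It also fails if it takes over 67 s, if anything falls off the work surface, if the arm or the gripper's body presses on something with over 40 N, if the wrist force passes 120 N, or if a joint passes its speed limit or range.

## Working session

There is one attempt and no reset: what is moved stays moved. The work goes in short steps, Python scripts to look and compute and a tool call to move; the robot and the scene stay as the last step left them, time stands still between calls to the robot, and variables do not carry over. Pictures are saved under pics/ and viewed, about 8 in all and at most 12, crops included, and the job is handed in when it is done.

Besides the shell and the picture viewer there is one more tool, called after "Request:" as name(argument=value, ...), one argument or row to a line, values as JSON. servo_tool: Moves the arm, as the interface text tells. Its arguments: {"type":"object","properties":{"motion":{"type":"array","items":{"type":"array"}}},"required":["motion"]}

```bash
ls; mkdir -p pics; cat > h.py <<'E'
import numpy as np, cv2
from station import monitor, cams, robot
def cam(n, save=None):
    d=cams.read_camera(n)
    if save: cv2.imwrite('pics/'+save,d['image'])
    f=d['image'].shape[0]/2/np.tan(np.radians(d['vfov'])/2)
    R=cv2.Rodrigues(np.array(d['rvec'],float))[0]; t=np.array(d['tvec'],float).ravel()
    return d,np.array([[f,0,d['cx']],[0,f,d['cy']],[0,0,1]]),R,t
def ray(c,u,v,z):
    _,K,R,t=c; o=-R.T@t; r=R.T@np.linalg.solve(K,[u,v,1]); return o+r*(z-o[2])/r[2]
def proj(c,p):
    _,K,R,t=c; q=K@(R@np.array(p,float)+t); return q[:2]/q[2]
E
python3 - <<'E'
from h import *
o=monitor.get_obs(); print({k:np.round(v,3).tolist() for k,v in o.items()})
a=cam('side','side0.png');b=cam('top','top0.png')
for c in (a,b): print(-c[2].T@c[3],c[1][0,0],c[0]['cx'],c[0]['cy'], c[0].keys())
for n in ('side','top'):
  for th in ('marker','drawer','drawer_front','eraser','riser','jar','mug'):
    print(n,th,[(round(x['score'],2),np.round(x['extent']).tolist()) for x in cams.look_for(th,n)][:5])
im=np.hstack([a[0]['image'],b[0]['image']])
E
```

```text
pics
{'t': 0.0, 'joint_positions': [1.303, 0.69, -0.195, 1.566, 0.157, 0.902, -0.215], 'joint_velocities': [0.002, -0.003, -0.001, -0.001, -0.001, -0.001, 0.0], 'joint_efforts': [-0.001, -52.756, -1.267, -15.343, -0.053, 0.007, 0.0], 'position': [0.186, -0.596, 0.26], 'ee_rot': [[-0.001, 0.955, 0.297], [0.002, 0.297, -0.955], [-1.0, -0.0, -0.002]], 'ft_force': [0.121, -0.667, -1.347], 'torque': [-0.009, -0.012, 0.022], 'opening': 0.997}
[ 0.380931   -0.95217837  1.02941281] 534.2670839075033 281.2541569472021 208.4230939909028 dict_keys(['image', 'vfov', 'cx', 'cy', 'rvec', 'tvec'])
[ 0.38674254 -0.15410098  1.28344277] 407.2293829927269 277.8432685556554 205.13205135500263 dict_keys(['image', 'vfov', 'cx', 'cy', 'rvec', 'tvec'])
side marker [(0.92, [230.0, 321.0, 281.0, 332.0]), (0.81, [162.0, 339.0, 207.0, 388.0]), (0.6, [278.0, 249.0, 299.0, 296.0]), (0.58, [270.0, 354.0, 304.0, 408.0])]
side drawer [(0.78, [236.0, 121.0, 331.0, 204.0])]
side drawer_front [(0.55, [238.0, 124.0, 330.0, 207.0])]
side eraser [(0.81, [229.0, 252.0, 242.0, 277.0])]
side riser [(0.89, [238.0, 68.0, 478.0, 255.0])]
side jar [(0.9, [315.0, 39.0, 356.0, 118.0])]
side mug [(0.63, [350.0, 87.0, 387.0, 154.0]), (0.44, [230.0, 321.0, 281.0, 334.0])]
top marker [(0.8, [306.0, 204.0, 342.0, 216.0]), (0.72, [383.0, 223.0, 420.0, 244.0]), (0.51, [352.0, 227.0, 367.0, 263.0])]
top drawer [(0.85, [178.0, 155.0, 255.0, 219.0])]
top drawer_front [(0.9, [178.0, 153.0, 255.0, 219.0])]
top eraser [(0.62, [180.0, 155.0, 255.0, 218.0]), (0.45, [293.0, 243.0, 318.0, 253.0])]
top riser [(0.84, [151.0, 44.0, 323.0, 220.0]), (0.65, [293.0, 241.0, 316.0, 251.0])]
top jar []
top mug [(0.68, [221.0, 85.0, 261.0, 128.0])]
```

View pics/side0.png

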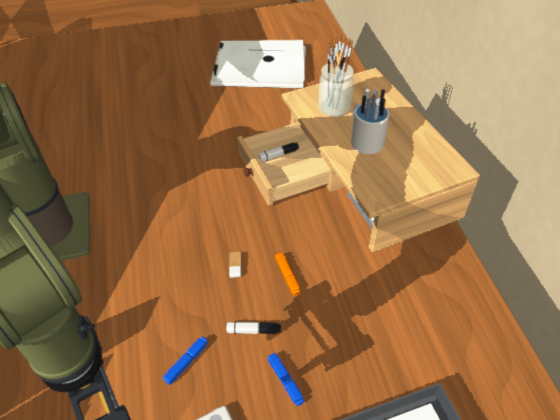

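View pics/top0.png

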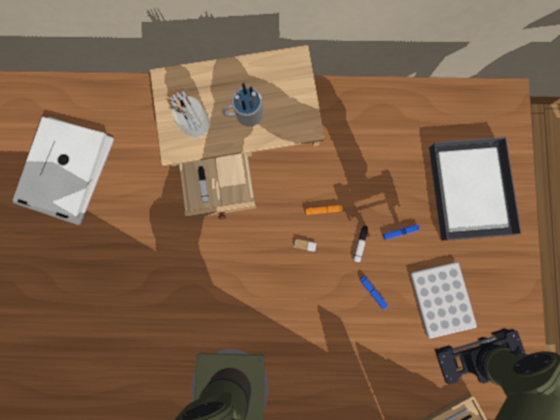

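The side view shows the white marker with a black cap at (254,327), which is (361,244) in top. The look-alikes in side are orange at (288,273), blue at (186,360) and (286,378), and the spare in the drawer at (279,152). I choose the white and black one on the desk. One close composite crop will check it and the drawer.

```bash
python3 - <<'E'
from h import *
b=cam('top');a=cam('side')
def crop(c,x0,y0,w,h,k): return cv2.resize(c[0]['image'][y0:y0+h,x0:x0+w],(w*k,h*k),interpolation=cv2.INTER_CUBIC)
A=crop(b,170,135,100,90,4); B=crop(a,230,100,100,110,4)[:360]; 
C=crop(b,325,215,100,55,4)[:240]; D=crop(a,205,290,100,55,4)
cv2.imwrite('pics/c1.png',np.vstack([np.hstack([A,B]),np.hstack([C,D])]))
for n,c,uvs in (('top',b,[(364,228),(357,261)]),('side',a,[(229,327),(280,328)])):
    for u,v in uvs: print(n,u,v,ray(c,u,v,.01))
for u,v in [(187,215),(254,208),(221,215)]: print(ray(b,u,v,.076))
for u,v in [(161,164),(323,143)]: print('shelf',ray(b,u,v,.153))
E
```

```text
top 364 228 [ 0.49346654 -0.40389534  0.01      ]
top 357 261 [ 0.39082925 -0.38168209  0.01      ]
side 229 327 [ 0.39433926 -0.37892607  0.01      ]
side 280 328 [ 0.49910771 -0.4073543   0.01      ]
[0.51574272 0.13679849 0.076     ]
[ 0.54095846 -0.06315508  0.076     ]
[0.51785322 0.03489628 0.076     ]
shelf [0.65217611 0.20029329 0.153     ]
shelf [ 0.7223377  -0.26058592  0.153     ]
```

View pics/c1.png

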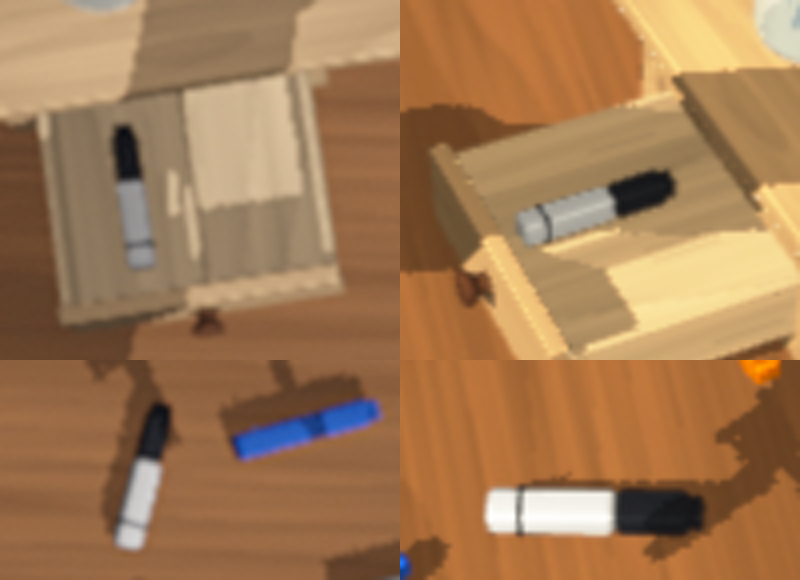

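The crops confirm the white marker with a black cap, at about (0.4445, -0.3925) with its axis at -13.6° in both views. The drawer's right lane is empty and the spare is in the left one. I'll move above the marker.

Request:
servo_tool(
  motion=[
    [50,[0,0,0],7.75],
    [50,[0,0,0],7.75],
    [50,[0,0,0],7.75],
    [50,[0,0,0],7.75],
    [50,[0,20,-26],0],
    [50,[0,20,-26],0],
    [50,[0,20,-26],0],
    [50,[0,20,-26],0],
    [50,[0,20,-26],0],
    [50,[0,20,-26],0],
  ],
)

```text
t: 1.9
position: [0.3404, -0.4727, 0.2609]
ee_rot: [[0.0, 0.972, -0.237], [-0.0, -0.237, -0.972], [-1.0, 0.0, 0.0]]
ft_force: [0.5, -0.1, 0.2]
opening: 0.567
```

Request:
servo_tool(
  motion=[
    [50,[0,20,-26],0],
    [50,[0,20,-26],0],
    [50,[10,20,-26],0],
    [50,[20,23,-25],0],
    [50,[20,0,0],0],
    [50,[20,0,0],0],
    [50,[10,0,0],0],
    [50,[10,0,0],0],
    [50,[0,0,0],0],
    [50,[0,0,0],0],
  ],
)

```text
t: 2.9
position: [0.4445, -0.3937, 0.1712]
ee_rot: [[0.001, 0.971, -0.237], [-0.001, -0.237, -0.971], [-1.0, 0.001, 0.0]]
ft_force: [0.3, -0.7, 0.7]
opening: 0.566
```

```bash
cat >> h.py <<'E'
def st():
    o=monitor.get_obs(); R=np.array(o['ee_rot'])
    print('t',round(o['t'],2),'p',np.round(o['position'],4),'yaw(y)',round(np.degrees(np.arctan2(R[1,1],R[0,1])),2),'Rx',np.round(R[:,0],3),'F',np.round(o['ft_force'],1),'open',round(o['opening']*88.1,1)); return o,np.array(o['position']),R
def wl(c,lo,hi):  # box of pixels in HSV range
    pass
E
python3 - <<'E'
from h import *
st(); c=cam('wrist','w1.png'); print(-c[2].T@c[3],c[1][0,0])
print(proj(c,[.4445,-.3925,.02]))
print(cams.look_for('marker','wrist'))
E
```

```text
t 2.9 p [ 0.4445 -0.3937  0.1712] yaw(y) -13.74 Rx [ 0.001 -0.001 -1.   ] F [ 0.3 -0.7  0.7] open 49.8
[ 0.52252735 -0.41241235  0.29445017] 373.82626315977575
[273.54870238 206.01305491]
[{'extent': [258.9, 122.9, 288.7, 265.5], 'score': 0.97}, {'extent': [355.9, 62.5, 510.4, 162.8], 'score': 0.88}, {'extent': [6.3, 65.6, 160.7, 146.8], 'score': 0.86}, {'extent': [297.0, 305.7, 346.5, 346.9], 'score': 0.76}]
```

View pics/w1.png

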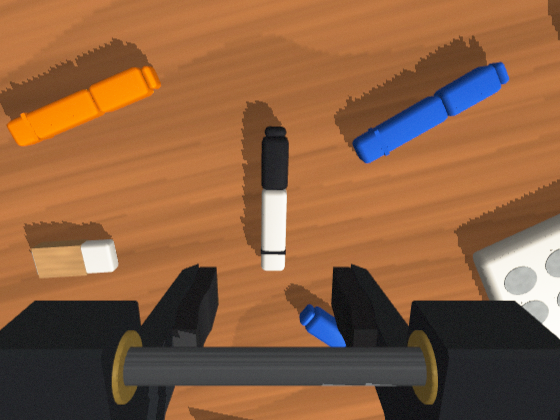

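The wrist view shows the marker upright in the picture, ends at about (275,128) and (273,270). Eraser, orange and blue are clear of the fingers.

```bash
python3 - <<'E'
from h import *
c=cam('wrist')
p=ray(c,275,128,.012);q=ray(c,272.5,270,.006); print(p,q,(p+q)/2,np.linalg.norm(p-q),np.degrees(np.arctan2((p-q)[1],(p-q)[0])))
# mid side edges
for v in (160,230): print(ray(c,261.5,v,.01),ray(c,288 if v<190 else 286,v,.01))
o,P,R=st(); print('tool delta mm',R.T@((p+q)/2-P)*1000)
# riser fit
from scipy.optimize import least_squares
a=cam('side');b=cam('top')
def w(s,l): x,y,th=s[:3]; return [x+np.cos(th)*l[0]-np.sin(th)*l[1], y+np.sin(th)*l[0]+np.cos(th)*l[1], l[2]]
obs=[(b,(185,216),lambda d:(-d,.106,.076)),(b,(255.8,207.5),lambda d:(-d,-.106,.076)),
(b,(308,46),lambda d:(.266,-.336,.153)),(b,(151,69),lambda d:(.266,.136,.153)),(b,(323,143),lambda d:(-.026,-.336,.144)),(b,(161,164),lambda d:(-.026,.136,.144)),
(a,(238.7,136.8),lambda d:(-d,.106,.076)),(a,(270,186),lambda d:(-d,-.106,.076)),(a,(373,217),lambda d:(-.026,-.336,.153)),(a,(477,176),lambda d:(.266,-.336,.153)),(a,(283,93),lambda d:(-.026,.136,.153))]
f=lambda s:np.concatenate([proj(c,w(s,l(s[3])))-uv for c,uv,l in obs])
r=least_squares(f,[.68,.03,.14,.18],loss='soft_l1'); print(r.x,np.round(r.fun.reshape(-1,2),1) )
E
```

```text
[ 0.50057889 -0.40737585  0.012     ] [ 0.3858736  -0.37728475  0.006     ] [ 0.44322625 -0.3923303   0.009     ] 0.11873827554111673 -14.699405490149232
[ 0.47964944 -0.39166915  0.01      ] [ 0.47485382 -0.41134235  0.01      ]
[ 0.42454008 -0.3776194   0.01      ] [ 0.41984037 -0.39690704  0.01      ]
t 3.05 p [ 0.4447 -0.3937  0.1716] yaw(y) -13.72 Rx [ 0.001 -0.001 -1.   ] F [-0.4  0.1 -0.4] open 49.8
tool delta mm [162.59853744  -2.06331332  -1.12581071]
[0.69995948 0.06890734 0.17042179 0.16862755] [[-0.7 -1.1]
 [-1.4 -3.1]
 [ 1.  -0.6]
 [-0.2 -0.3]
 [ 1.8 -2.1]
 [ 1.5  1.1]
 [-0.8 -0.7]
 [-2.1  2.3]
 [-4.3 -2. ]
 [ 3.3 -0.1]
 [-1.3  0.3]]
```

Request:
servo_tool(
  motion=[
    [50,[20,-2,-1],1],
    [50,[25,0,0],0],
    [50,[25,0,0],0],
    [50,[25,0,0],0],
    [50,[20,0,0],0],
    [50,[15,0,0],0],
    [50,[10,0,0],0],
    [50,[6,0,0],0],
    [50,[0,0,0],0],
    [50,[0,0,0],0],
  ],
)

```text
t: 4.15
position: [0.4431, -0.3922, 0.0253]
ee_rot: [[0.001, 0.967, -0.254], [-0.001, -0.254, -0.967], [-1.0, 0.001, 0.001]]
ft_force: [0.7, 0.1, 0.4]
opening: 0.566
```

Request:
servo_tool(
  motion=[
    [10,[0,0,0],0],
    [10,[0,0,0],0],
    [10,[0,0,0],0],
    [10,[0,0,0],0],
    [10,[0,0,0],0],
    [10,[0,0,0],0],
    [10,[0,0,0],0],
    [10,[0,0,0],0],
    [10,[0,0,0],0],
    [10,[0,0,0],0],
  ],
)

```text
t: 5.15
position: [0.4428, -0.3919, 0.025]
ee_rot: [[0.0, 0.967, -0.254], [-0.0, -0.254, -0.967], [-1.0, 0.0, 0.0]]
ft_force: [-0.1, 0.7, 5.1]
opening: 0.225
```

Request:
servo_tool(
  motion=[
    [10,[-5,0,0],0],
    [10,[-15,0,0],0],
    [10,[-25,0,0],0],
    [10,[-25,0,0],0],
    [10,[-25,0,0],0],
    [10,[-25,0,0],0],
    [10,[-25,0,0],-8],
    [10,[-15,0,0],-8],
    [10,[-15,0,0],-8],
    [10,[0,0,0],0],
  ],
)

```text
t: 6.15
position: [0.4435, -0.3927, 0.2024]
ee_rot: [[0.004, 0.987, 0.162], [-0.003, 0.162, -0.987], [-1.0, 0.003, 0.003]]
ft_force: [0.6, -0.7, -0.7]
opening: 0.226
```

```bash
python3 - <<'E'
from h import *
o,P,R=st()
a=cam('side');b=cam('top')
X,Y,th=.700,.069,.16
loc=lambda p:(np.array([[np.cos(th),np.sin(th)],[-np.sin(th),np.cos(th)]])@(np.array(p[:2])-[X,Y])).round(3)
# mug base bottom in side ~ (370,150); jar base ~(336,113): front rim of the base
print('mug',loc(ray(a,370,148,.153)),'jar',loc(ray(a,336,112,.153)), 'mug top(top cam)',loc(ray(b,247,105,.248)))
for l in [(-.13,-.05),(-.20,-.05)]:
  w=np.array([X+np.cos(th)*l[0]-np.sin(th)*l[1],Y+np.sin(th)*l[0]+np.cos(th)*l[1],P[2]]); print(l,w,(R.T@(w-P)*1000).round())
E
```

```text
t 6.15 p [ 0.4435 -0.3927  0.2024] yaw(y) 9.3 Rx [ 0.004 -0.003 -1.   ] F [ 0.6 -0.7 -0.7] open 19.9
mug [ 0.084 -0.15 ] jar [0.071 0.006] mug top(top cam) [ 0.075 -0.132]
(-0.13, -0.05) [ 0.57962636 -0.00107273  0.20243809] [  -1.  198. -364.]
(-0.2, -0.05) [ 0.51052045 -0.01222501  0.20243809] [  -1.  128. -365.]
```

Request:
servo_tool(
  motion=[
    [10,[0,0,-20],0],
    [10,[0,0,-36],0],
    [10,[0,0,-40],0],
    [10,[0,0,-40],0],
    [10,[0,10,-40],0],
    [10,[0,20,-40],0],
    [10,[0,30,-36],0],
    [10,[0,30,-36],0],
    [10,[0,30,-36],0],
    [10,[0,20,-30],0],
  ],
)

```text
t: 7.25
position: [0.5248, -0.0166, 0.199]
ee_rot: [[-0.0, 0.987, 0.161], [0.001, 0.161, -0.987], [-1.0, 0.0, -0.001]]
ft_force: [-0.9, -0.3, 0.7]
opening: 0.228
```

Request:
servo_tool(
  motion=[
    [10,[0,14,-10],0],
    [10,[0,14,0],0],
    [10,[0,0,0],0],
    [10,[0,0,0],0],
    [10,[0,0,0],0],
    [10,[0,0,0],0],
    [10,[0,0,0],0],
    [10,[0,0,0],0],
    [10,[0,0,0],0],
    [10,[0,0,0],0],
  ],
)

```text
t: 8.25
position: [0.5497, -0.0055, 0.1998]
ee_rot: [[0.0, 0.987, 0.161], [-0.0, 0.161, -0.987], [-1.0, 0.0, 0.0]]
ft_force: [0.8, -0.6, -1.2]
opening: 0.219
```

```bash
python3 - <<'E'
from h import *
st(); c=cam('wrist','w2.png'); d=cam('side','s2.png')
E
```

```text
t 8.25 p [ 0.5497 -0.0055  0.1998] yaw(y) 9.29 Rx [ 0. -0. -1.] F [ 0.8 -0.6 -1.2] open 19.3
```

View pics/w2.png

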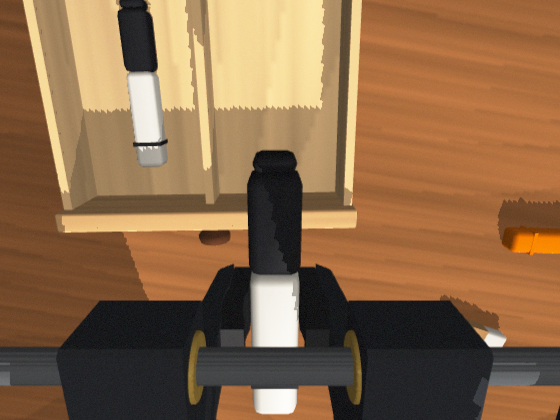

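The wrist view shows the drawer front's top strip, its outer edge running from (63,231) to (356,226). The divider meets the front at (209,203), the right wall's inside is at about x=340, and the marker is held straight.

```bash
python3 - <<'E'
from h import *
c=cam('wrist'); o,P,R=st()
L=ray(c,62,231,.076);Rr=ray(c,357,226.5,.076); e=L-Rr; w=np.linalg.norm(e); th=np.arctan2(-e[0],e[1])
print('front',L,Rr,'w',w,'yaw',np.degrees(th)); M=(L+Rr)/2
ax=np.array([np.cos(th),np.sin(th),0]);ay=np.array([-np.sin(th),np.cos(th),0])
loc=lambda p:np.round([(p-M)@ax,(p-M)@ay],4)
print('div top',loc(ray(c,206,203,.055)),loc(ray(c,214,203,.055)),loc(ray(c,193,5,.055)),loc(ray(c,208,5,.055)))
print('rwall',loc(ray(c,345,205,.065)),loc(ray(c,353,205,.065)),loc(ray(c,350,5,.065)),loc(ray(c,361,5,.065)))
print('lwall',loc(ray(c,66,205,.065)),loc(ray(c,25,5,.065)))
print('inner front floor',loc(ray(c,150,193,.025)), 'top inner',loc(ray(c,209,212,.076)))
print('marker tip',loc(ray(c,275,152,.19)), 'TCP',loc(P))
# top shelf edge estimate with this yaw
b=cam('top'); print('shelf',loc(ray(b,323,143,.144)),loc(ray(b,161,164,.144)))
np.save('M.npy',np.r_[M,th])
E
```

```text
t 8.4 p [ 0.5497 -0.0055  0.1997] yaw(y) 9.29 Rx [ 0. -0. -1.] F [-0.2 -0.6 -0.5] open 19.7
front [0.51512575 0.14035909 0.076     ] [ 0.55206508 -0.06362355  0.076     ] w 0.20730033476479853 yaw 10.264486219864873
div top [0.0129 0.005 ] [ 0.0128 -0.001 ] [0.1442 0.0038] [ 0.144  -0.0058]
rwall [ 0.0126 -0.0967] [ 0.0125 -0.1025] [ 0.1405 -0.0945] [ 0.1404 -0.1013]
lwall [0.0158 0.1037] [0.1438 0.1051]
inner front floor [0.0137 0.0562] top inner [ 0.0123 -0.0008]
marker tip [ 0.0693 -0.0473] TCP [ 0.008 -0.046]
shelf [ 0.1349 -0.3291] [0.1481 0.1406]
```

```bash
python3 - <<'E'
from h import *
c=cam('wrist'); b=cam('top'); a=cam('side'); o,P,R=st()
pc=-c[2].T@c[3]; print(o['joint_positions'], R.T@(pc-P))
out=[]
for k in (a,b):
    u,v=proj(k,pc).astype(int); x0=min(max(u-60,0),440);y0=min(max(v-60,0),300)
    i=cv2.resize(k[0]['image'][y0:y0+120,x0:x0+120],None,fx=3.3,fy=3.3,interpolation=cv2.INTER_CUBIC); cv2.circle(i,(int((u-x0)*3.3),int((v-y0)*3.3)),5,(0,0,255),1); out.append(i)
cv2.imwrite('pics/cam.png',np.hstack(out))
E
```

```text
t 8.6 p [ 0.5497 -0.0054  0.1997] yaw(y) 9.29 Rx [ 0. -0. -1.] F [-0.1 -0.6 -0.3] open 19.8
[-0.05956289  0.67330233 -0.02394551  1.86143175  0.02628839  0.60714477
 -1.50845508] [-0.12318079  0.08037139  0.00013992]
```

View pics/cam.png

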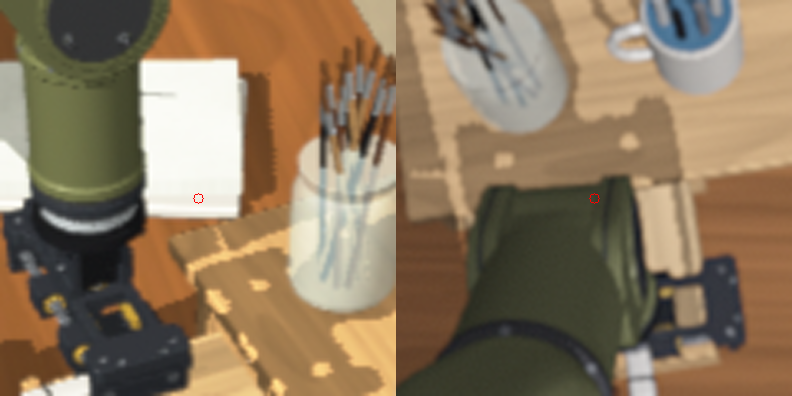

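The camera is virtual; no housing shows at the circled point. In side and top, the wrist head stays well short of the jar and mug. The lane target in front-local coordinates is x 80 mm, y -49 mm.

Request:
servo_tool(
  motion=[
    [10,[0,0,0],-0.7],
    [10,[0,15,1],0],
    [10,[0,20,1],0],
    [10,[0,20,0],0],
    [10,[0,12,0],0],
    [10,[0,5,0],0],
    [10,[0,0,0],0],
    [10,[15,0,0],0],
    [10,[20,0,0],0],
    [10,[15,0,0],0],
  ],
)

```text
t: 9.6
position: [0.6196, 0.0048, 0.1489]
ee_rot: [[-0.002, 0.985, 0.174], [-0.0, 0.174, -0.985], [-1.0, -0.002, 0.0]]
ft_force: [-1.3, 0.3, -0.6]
opening: 0.221
```

```bash
python3 - <<'E'
from h import *
m=np.load('M.npy');th=m[3]; o,P,R=st(); c=cam('wrist','w3.png')
ax=np.array([np.cos(th),np.sin(th),0]);ay=np.array([-np.sin(th),np.cos(th),0])
print((P-m[:3])@ax,(P-m[:3])@ay)
E
```

```text
t 9.6 p [0.6196 0.0048 0.1489] yaw(y) 9.99 Rx [-0.002 -0.    -1.   ] F [-1.3  0.3 -0.6] open 19.4
0.07865689518253906 -0.04839974490285286
```

View pics/w3.png

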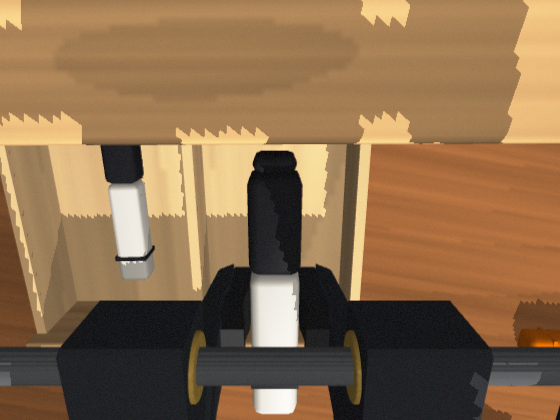

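```bash
python3 - <<'E'
from h import *
m=np.load('M.npy');th=m[3]; o,P,R=st(); c=cam('wrist')
ax=np.array([np.cos(th),np.sin(th),0]);ay=np.array([-np.sin(th),np.cos(th),0])
loc=lambda p:np.round([(p-m[:3])@ax,(p-m[:3])@ay],4)
print('cam',loc(-c[2].T@c[3]),'edge',[loc(ray(c,u,143.5,.153)) for u in (20,280,540)],'edge low',loc(ray(c,280,143.5,.135)),'tip',loc(ray(c,275,152,.134)))
print('walls',loc(ray(c,363,200,.065)),loc(ray(c,348,200,.065)),'div',loc(ray(c,190,200,.055)),loc(ray(c,203,200,.055)))
E
```

```text
t 9.65 p [0.6182 0.0047 0.1466] yaw(y) 10.0 Rx [-0.006 -0.001 -1.   ] F [-1.1  0.  -1.9] open 19.4
cam [ 0.1583 -0.0487] edge [array([0.1438, 0.0299]), array([ 0.1435, -0.0502]), array([ 0.1432, -0.1302])] edge low [ 0.1412 -0.0505] tip [ 0.1381 -0.0487]
walls [ 0.1004 -0.0985] [ 0.1004 -0.09  ] div [0.0979 0.0021] [ 0.0979 -0.0057]
```

Request:
servo_tool(
  motion=[
    [10,[0,-2,0],0],
    [10,[0,0,0],0],
    [10,[10,0,0],0],
    [10,[20,0,0],0],
    [10,[20,0,0],0],
    [10,[20,0,0],0],
    [10,[15,0,0],0],
    [10,[6,0,0],0],
    [10,[0,0,0],0],
    [10,[0,0,0],0],
  ],
)

```text
t: 10.7
position: [0.6195, 0.0047, 0.0593]
ee_rot: [[0.001, 0.985, 0.173], [-0.0, 0.173, -0.985], [-1.0, 0.001, 0.0]]
ft_force: [0.1, -0.4, 0.3]
opening: 0.225
```

Request:
servo_tool(
  motion=[
    [10,[3,0,0],0],
    [10,[3,0,0],0],
    [10,[1,0,0],0],
    [10,[1,0,0],0],
    [10,[0.5,0,0],0],
    [10,[0,0,0],0],
    [10,[0,0,0],0],
    [10,[0,0,0],0],
    [10,[0,0,0],0],
    [10,[0,0,0],0],
  ],
)

```text
t: 11.7
position: [0.619, 0.0047, 0.0502]
ee_rot: [[0.0, 0.985, 0.174], [-0.0, 0.174, -0.985], [-1.0, 0.0, 0.0]]
ft_force: [0.2, -0.4, -0.1]
opening: 0.224
```

Request:
servo_tool(
  motion=[
    [10,[0.5,0,0],0],
    [10,[0,0,0],0],
    [10,[0.5,0,0],0],
    [10,[0,0,0],0],
    [10,[0,0,0],0],
    [10,[0,0,0],0],
    [10,[0,0,0],0],
    [10,[0,0,0],0],
    [10,[0,0,0],0],
    [10,[0,0,0],0],
  ],
)

```text
t: 12.7
position: [0.6198, 0.0048, 0.05]
ee_rot: [[0.002, 0.985, 0.173], [0.0, 0.173, -0.985], [-1.0, 0.002, 0.0]]
ft_force: [-0.1, -0.1, 4.9]
opening: 0.22
```

Contact shows as +4.9 N, so the marker rests on the floor. I'll release in the lane with a small opening, then lift.

Request:
servo_tool(
  motion=[
    [22,[0,0,0],0],
    [24,[0,0,0],0],
    [27,[0,0,0],0],
    [30,[0,0,0],0],
    [34,[0,0,0],0],
    [38,[0,0,0],0],
    [40,[0,0,0],0],
    [40,[0,0,0],0],
    [40,[0,0,0],0],
    [40,[0,0,0],0],
  ],
)

```text
t: 13.7
position: [0.619, 0.0047, 0.0493]
ee_rot: [[0.0, 0.985, 0.174], [-0.0, 0.174, -0.985], [-1.0, 0.0, 0.0]]
ft_force: [0.1, 0.3, 0.0]
opening: 0.453
```

Request:
servo_tool(
  motion=[
    [40,[-5,0,0],0],
    [40,[-15,0,0],0],
    [40,[-25,0,0],0],
    [40,[-25,0,0],0],
    [40,[-25,0,0],0],
    [40,[-25,0,0],0],
    [40,[-25,0,0],0],
    [30,[0,-30,0],0],
    [10,[0,-40,0],0],
    [0,[0,-40,0],0],
  ],
)

```text
t: 14.7
position: [0.5099, -0.0145, 0.1957]
ee_rot: [[0.003, 0.985, 0.174], [0.0, 0.174, -0.985], [-1.0, 0.003, 0.0]]
ft_force: [-0.3, -0.6, -0.3]
opening: 0.205
```

```bash
python3 - <<'E'
from h import *
o,P,R=st(); c=cam('wrist','w4.png');a=cam('side')
i=cv2.resize(a[0]['image'][90:210,200:340],(560,480),interpolation=cv2.INTER_CUBIC)
cv2.imwrite('pics/rel.png',np.hstack([cv2.resize(c[0]['image'],None,fx=.42,fy=.42),cv2.copyMakeBorder(i,0,0,0,0,0)[:176]]) if 0 else c[0]['image'])
m=np.load('M.npy');th=m[3]
ax=np.array([np.cos(th),np.sin(th),0]);ay=np.array([-np.sin(th),np.cos(th),0])
print((P-m[:3])@ax,(P-m[:3])@ay)
E
```

```text
t 14.7 p [ 0.5099 -0.0145  0.1957] yaw(y) 10.0 Rx [ 0.003  0.    -1.   ] F [-0.3 -0.6 -0.3] open 18.0
-0.032786475504228224 -0.047805538273610726
```

View pics/rel.png

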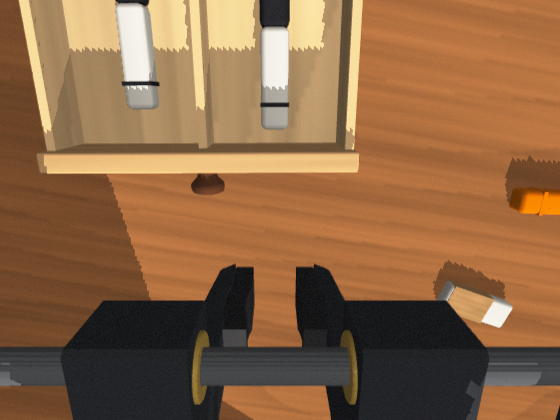

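The wrist view shows the marker flat in the right lane, near end at (275,128), and the spare still in its lane.

Pushing with bare fingers won't work. With the tool held vertical, the gripper body stands about 28 mm ahead of the fingers and hits the shelf edge when the knob is still about 37 mm out. I need an extension, so I'll use the nearby orange look-alike, which is not restricted, as a push stick held lengthwise. I'll put it back afterwards.

```bash
cat >> h.py <<'E'
def orange(c,z=.012):
    h=cv2.cvtColor(c[0]['image'],cv2.COLOR_BGR2HSV); m=cv2.inRange(h,(8,225,200),(20,255,255))
    n,l,s,_=cv2.connectedComponentsWithStats(m); k=1+np.argmax(s[1:,4])
    ys,xs=np.where(l==k); P=np.array([ray(c,x,y,z)[:2] for x,y in zip(xs,ys)],np.float32)
    return s[k].tolist(),cv2.minAreaRect(P),np.array(P)
E
python3 - <<'E'
from h import *
o,P,R=st()
for n in ('side','top'):
    s,r,p=orange(cam(n)); v=np.linalg.svd(p-p.mean(0),full_matrices=False)[2][0]; q=(p-r[0])@v
    v=v*np.sign(v[1]); print(n,s,np.round(r[0],4),np.round(r[1],4),'axis',np.degrees(np.arctan2(v[1],v[0])))
E
```

```text
t 14.8 p [ 0.5033 -0.0161  0.1949] yaw(y) 9.89 Rx [-0.009 -0.002 -1.   ] F [ 0.5 -0.5  0.6] open 10.2
side [275, 253, 25, 43, 406] [ 0.5467 -0.2764] [0.0233 0.1219] axis 96.82071Traceback (most recent call last):
  File "<stdin>", line 4, in <module>
  File "h.py", line 20, in orange
    n,l,s,_=cv2.connectedComponentsWithStats(m); k=1+np.argmax(s[1:,4])
                                                     ~~~~~~~~~^^^^^^^^^
    return _wrapfunc(a, 'argmax', axis=axis, out=out, **kwds)
    return bound(*args, **kwds)
ValueError: attempt to get argmax of an empty sequence
```

Request:
servo_tool(
  motion=[
    [50,[0,0,15],0],
    [50,[0,0,30],0],
    [50,[0,0,40],0],
    [50,[0,0,40],0],
    [50,[0,0,40],0],
    [50,[0,0,40],0],
    [50,[0,0,30],0],
    [50,[0,-2,20],0],
    [50,[0,0,9],-7.5],
    [50,[0,0,0],-7.5],
  ],
)

```text
t: 15.9
position: [0.5563, -0.2778, 0.195]
ee_rot: [[0.003, 0.906, 0.424], [-0.003, 0.424, -0.906], [-1.0, 0.002, 0.004]]
ft_force: [0.2, -0.1, -0.0]
opening: 0.565
```

Request:
servo_tool(
  motion=[
    [50,[0,0,0],-8],
    [50,[0,0,0],-8],
    [50,[0,0,0],-8],
    [50,[0,0,0],-8],
    [50,[0,0,0],-8],
    [50,[0,0,0],-8],
    [50,[0,0,0],-8],
    [50,[0,0,0],-8],
    [50,[0,0,0],-8],
    [50,[0,0,0],0],
  ],
)

```text
t: 16.9
position: [0.556, -0.2755, 0.1948]
ee_rot: [[0.003, -0.121, 0.993], [-0.0, 0.993, 0.121], [-1.0, -0.001, 0.002]]
ft_force: [-0.5, -0.6, -0.3]
opening: 0.568
```

```bash
python3 - <<'E'
from h import *
o,P,R=st(); print(np.round(o['joint_positions'],2))
c=cam('wrist','w5.png'); s,r,p=orange(c,.01); v=np.linalg.svd(p-p.mean(0),full_matrices=False)[2][0]; v=v*np.sign(v[1])
C=np.array(r[0]); print(s,C,r[1],np.degrees(np.arctan2(v[1],v[0])))
print('tool delta to centre', (R.T@(np.r_[C,.025]-P)*1000).round(1))
E
```

```text
t 16.9 p [ 0.556  -0.2755  0.1948] yaw(y) 96.94 Rx [ 0.003 -0.    -1.   ] F [-0.5 -0.6 -0.3] open 50.0
[ 0.67  0.8  -0.52  1.63  0.5   0.84  0.06]
[251, 125, 25, 82, 1702] [ 0.54551792 -0.25416178] (0.01960686966776848, 0.0677235797047615) 97.245026
tool delta to centre [169.7  22.6  -8.2]
```

View pics/w5.png

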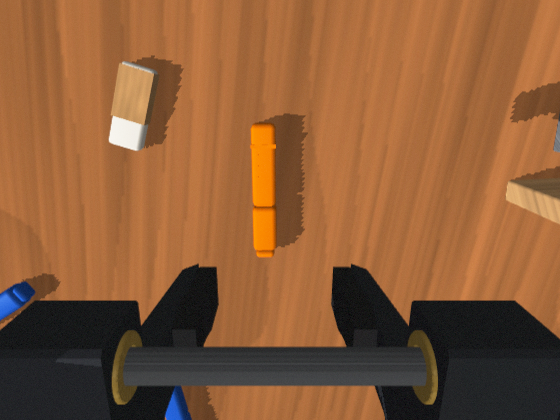

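The wrist view shows the orange marker upright, tail at (263,125) and cap tip at (264,256). The eraser is at (133,105), and a blue end peeks out at (178,400).

```bash
python3 - <<'E'
from h import *
o,P,R=st(); c=cam('wrist')
a=ray(c,263,125,.012);b=ray(c,264,256,.006);C=(a+b)/2; print(a,b,np.linalg.norm(a-b))
for n,p in (('centre',C),('blue',ray(c,178,390,.01)),('blue2',ray(c,30,285,.01)),('eraser',ray(c,150,145,.01))): print(n,(R.T@(p-P)*1000).round(1))
E
```

```text
t 16.95 p [ 0.5558 -0.2754  0.1947] yaw(y) 96.76 Rx [ 0.002 -0.    -1.   ] F [-1.1  1.   1.1] open 50.1
[ 0.54181407 -0.21995246  0.012     ] [ 0.5552435  -0.33553731  0.006     ] 0.11651698173180161
centre [185.6  -1.4  -7.9]
blue [ 184.6 -205.9  -96.4]
blue2 [ 184.2  -86.6 -222.9]
eraser [ 184.4   40.7 -100. ]
```

Request:
servo_tool(
  motion=[
    [50,[15,-8,-4],0],
    [50,[25,-8,-4],0],
    [50,[30,0,0],0],
    [50,[30,0,0],0],
    [50,[25,0,0],0],
    [50,[20,0,0],0],
    [50,[14,0,0],0],
    [50,[7,0,0],0],
    [50,[3,0,0],0],
    [50,[0,0,0],0],
  ],
)

```text
t: 18.0
position: [0.5488, -0.2917, 0.0254]
ee_rot: [[0.001, -0.121, 0.993], [-0.0, 0.993, 0.121], [-1.0, -0.0, 0.0]]
ft_force: [0.3, -0.3, 0.4]
opening: 0.563
```

Request:
servo_tool(
  motion=[
    [10,[0,0,0],0],
    [10,[0,0,0],0],
    [10,[0,0,0],0],
    [10,[0,0,0],0],
    [10,[0,0,0],0],
    [10,[0,0,0],0],
    [10,[0,0,0],0],
    [10,[0,0,0],0],
    [10,[0,0,0],0],
    [10,[0,0,0],0],
  ],
)

```text
t: 19.0
position: [0.5487, -0.2917, 0.0256]
ee_rot: [[0.001, -0.122, 0.993], [-0.0, 0.993, 0.122], [-1.0, -0.001, 0.0]]
ft_force: [-0.5, -0.1, 5.6]
opening: 0.227
```

Request:
servo_tool(
  motion=[
    [10,[-5,0,0],0],
    [10,[-15,0,0],0],
    [10,[-25,0,0],0],
    [10,[-20,0,0],0],
    [10,[-10,0,0],8],
    [10,[0,0,0],8],
    [10,[0,0,0],8],
    [10,[0,0,0],8],
    [10,[0,0,0],8],
    [10,[0,0,0],8],
  ],
)

```text
t: 20.0
position: [0.5486, -0.2913, 0.1011]
ee_rot: [[0.001, 0.66, 0.751], [0.0, 0.751, -0.66], [-1.0, 0.001, 0.0]]
ft_force: [0.4, 0.3, -0.8]
opening: 0.221
```

Request:
servo_tool(
  motion=[
    [10,[0,0,0],8],
    [10,[0,0,0],8],
    [10,[0,0,0],8],
    [10,[0,0,0],8],
    [10,[0,0,0],6.7],
    [10,[0,0,0],0],
    [10,[0,0,0],0],
    [10,[0,0,0],0],
    [10,[0,0,0],0],
    [10,[0,0,0],0],
  ],
)

```text
t: 21.0
position: [0.5484, -0.2916, 0.1003]
ee_rot: [[0.0, 0.984, 0.179], [0.0, 0.179, -0.984], [-1.0, 0.0, -0.0]]
ft_force: [-0.6, -0.6, -0.4]
opening: 0.225
```

```bash
python3 - <<'E'
from h import *
o,P,R=st()
m=np.load('M.npy');th=m[3]; print(m,np.degrees(th))
K=m[:3]+0; ax=np.array([np.cos(th),np.sin(th),0])
K[2]=.044; tip=K-.021*ax; tgt=tip-.0725*ax-.04*ax; tgt[2]=.059
print('knob tip',tip,'tgt 40mm short',tgt,(R.T@(tgt-P)*1000).round(1))
E
```

```text
t 21.0 p [ 0.5484 -0.2916  0.1003] yaw(y) 10.32 Rx [ 0.  0. -1.] F [-0.6 -0.6 -0.4] open 19.8
[0.53359542 0.03836777 0.076      0.17914908] 10.264486219864873
knob tip [0.51293151 0.03462573 0.044     ] tgt 40mm short [0.40223199 0.01457909 0.059     ] [  41.3  -89.  -327.4]
```

Request:
servo_tool(
  motion=[
    [10,[0,-20,-10],0],
    [10,[0,-30,-20],0],
    [10,[0,-30,-30],0],
    [10,[0,-9,-40],0],
    [10,[0,0,-45],0],
    [10,[0,0,-45],0],
    [10,[0,0,-45],0],
    [10,[0,0,-45],0],
    [10,[0,0,-30],0],
    [10,[0,0,-17],0],
  ],
)

```text
t: 22.0
position: [0.4053, 0.0175, 0.1033]
ee_rot: [[-0.005, 0.983, 0.184], [0.002, 0.184, -0.983], [-1.0, -0.005, -0.002]]
ft_force: [1.1, 0.2, -1.0]
opening: 0.219
```

Request:
servo_tool(
  motion=[
    [10,[10,0,0],0],
    [10,[20,0,0],0],
    [10,[11,0,0],0],
    [10,[0,0,0],0],
    [10,[0,0,0],0],
    [10,[0,0,0],0],
    [10,[0,0,0],0],
    [10,[0,0,0],0],
    [10,[0,0,0],0],
    [10,[0,0,0],0],
  ],
)

```text
t: 23.0
position: [0.4175, 0.0147, 0.074]
ee_rot: [[-0.028, 0.984, 0.179], [-0.001, 0.179, -0.984], [-1.0, -0.027, -0.004]]
ft_force: [-0.0, -0.2, 0.4]
opening: 0.223
```

```bash
python3 - <<'E'
from h import *
o,P,R=st(); c=cam('wrist','w6.png')
E
```

```text
t 23.0 p [0.4175 0.0147 0.074 ] yaw(y) 10.29 Rx [-0.028 -0.001 -1.   ] F [-0.  -0.2  0.4] open 19.6
```

View pics/w6.png

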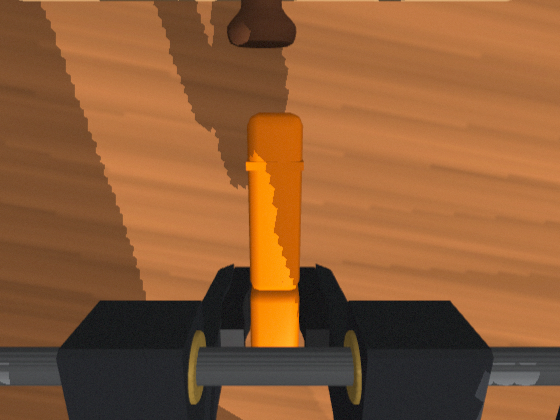

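The wrist view shows the stick's blunt tail at (275,115), facing the knob at (262,35). The arm stopped about 15 mm short because it is near its inner reach limit.

```bash
python3 - <<'E'
from h import *
o,P,R=st(); c=cam('wrist')
k=ray(c,262,42,.05); print('knob rel tool',(R.T@(k-P)*1000).round(1)); t=ray(c,275,114,.06); print('stick tip',(R.T@(t-P)*1000).round(1)); print(o['joint_positions'].round(2) if hasattr(o['joint_positions'],'round') else o['joint_positions'])
print('edges',[(R.T@(ray(c,u,30,.044)-P)*1000).round(1) for u in (228,297)])
E
```

```text
t 23.05 p [0.4175 0.0147 0.0739] yaw(y) 10.29 Rx [-0.028 -0.001 -1.   ] F [-0.2  0.3  0.4] open 19.9
knob rel tool [21.2 98.4 -4.4]
stick tip [11.9 74.2  0.2]
[-0.16  0.84  0.02  2.29 -0.47  0.04 -1.06]
edges [array([ 27.2, 103.1, -16.9]), array([ 27.1, 103.1,   8.2])]
```

Request:
servo_tool(
  motion=[
    [10,[0,5,-2],0],
    [10,[0,5,-2],0],
    [10,[0,5,0],0],
    [10,[0,5,0],0],
    [10,[0,3,0],0],
    [10,[0,0,0],0],
    [10,[0,0,0],0],
    [10,[0,0,0],0],
    [10,[0,0,0],0],
    [10,[0,0,0],0],
  ],
)

```text
t: 24.1
position: [0.4393, 0.0227, 0.0732]
ee_rot: [[-0.028, 0.984, 0.178], [-0.001, 0.178, -0.984], [-1.0, -0.028, -0.004]]
ft_force: [1.2, 1.0, -0.4]
opening: 0.222
```

Request:
servo_tool(
  motion=[
    [10,[0,-4,0],0],
    [10,[0,0,0],0],
    [10,[4,0,0],0],
    [10,[4,0,0],0],
    [10,[4,0,0],0],
    [10,[2,0,0],0],
    [10,[0,0,0],0],
    [10,[0,0,0],0],
    [10,[0,0,0],0],
    [10,[0,0,0],0],
  ],
)

```text
t: 25.1
position: [0.4351, 0.0221, 0.0595]
ee_rot: [[-0.028, 0.984, 0.179], [-0.001, 0.179, -0.984], [-1.0, -0.027, -0.004]]
ft_force: [0.4, 0.1, -0.0]
opening: 0.227
```

```bash
python3 - <<'E'
from h import *
o,P,R=st(); print(np.round(o['joint_positions'],3))
c=cam('wrist','w7.png')
k=ray(c,262,42,.05)
cv2.imwrite('pics/p7.png',c[0]['image'][:220])
E
```

```text
t 25.1 p [0.4351 0.0221 0.0595] yaw(y) 10.3 Rx [-0.028 -0.001 -1.   ] F [ 0.4  0.1 -0. ] open 20.0
[-0.174  0.877  0.032  2.24  -0.488  0.059 -1.057]
```

View pics/p7.png

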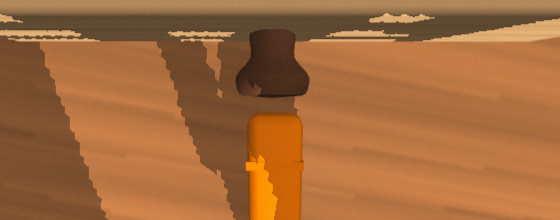

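Stick (275) and knob (272) are aligned and about 4 mm apart. I'll push slowly.

Request:
servo_tool(
  motion=[
    [10,[0,2,0],0],
    [10,[0,2,0],0],
    [10,[0,3,0],0],
    [10,[0,4,0],0],
    [10,[0,6,-0.2],0],
    [10,[0,8,-0.2],0],
    [10,[0,8,-0.2],0],
    [10,[0,8,-0.2],0],
    [10,[0,8,-0.2],0],
    [10,[0,8,-0.2],0],
  ],
)

```text
t: 26.15
position: [0.4916, 0.0336, 0.0577]
ee_rot: [[-0.028, 0.983, 0.179], [-0.001, 0.179, -0.984], [-1.0, -0.028, -0.004]]
ft_force: [-0.9, -0.7, -0.6]
opening: 0.224
```

Request:
servo_tool(
  motion=[
    [10,[-0.2,8,0.2],0],
    [10,[-0.2,8,0.2],0],
    [10,[-0.2,8,0.2],0],
    [10,[-0.2,8,0.2],0],
    [10,[-0.2,8,0.2],0],
    [10,[-0.2,8,0.2],0],
    [10,[-0.2,8,0],0],
    [10,[-0.2,8,0],0],
    [10,[-0.2,8,0],0],
    [10,[-0.2,6,0],0],
  ],
)

```text
t: 27.15
position: [0.5689, 0.0463, 0.0576]
ee_rot: [[-0.027, 0.984, 0.179], [-0.001, 0.179, -0.984], [-1.0, -0.027, -0.004]]
ft_force: [-0.7, 0.5, -0.1]
opening: 0.222
```

```bash
python3 - <<'E'
from h import *
o,P,R=st(); m=np.load('M.npy');th=m[3]; ax=np.array([np.cos(th),np.sin(th),0]); ay=np.array([-np.sin(th),np.cos(th),0])
print('TCP vs original front',(P-m[:3])@ax,(P-m[:3])@ay)
c=cam('wrist','w8.png'); b=cam('side','s8.png')
# crop composite
i=cv2.resize(c[0]['image'][:220],None,fx=1.0,fy=1.0); j=cv2.resize(b[0]['image'][90:230,220:360],(560,560))[:, :]
cv2.imwrite('pics/p8.png',np.vstack([i,cv2.resize(j[60:400],(560,340))]))
for n in ('wrist','side'): print([(round(x['score'],2),x['extent']) for x in cams.look_for('drawer_front',n)])
# where would things project if drawer front at TCP+73+21 mm
for d in (0,.0,):
  F=P+R[:,1]*(.0735+.021); 
  for s in (-.106,.106): q=F+ay*s; q[2]=.076; print(proj(c,q),proj(b,q))
E
```

```text
t 27.15 p [0.5689 0.0463 0.0576] yaw(y) 10.3 Rx [-0.027 -0.001 -1.   ] F [-0.7  0.5 -0.1] open 19.6
TCP vs original front 0.03617902245946487 0.0015554799386960016
[(0.7, [0.0, 0.8, 558.9, 114.6])]
[(0.9, [281.1, 125.6, 330.6, 187.7])]
[700.4264196   38.52961278] [315.78244671 172.69979425]
[-148.89214591   38.1589497 ] [281.70446169 123.26258757]
[700.4264196   38.52961278] [315.78244671 172.69979425]
[-148.89214591   38.1589497 ] [281.70446169 123.26258757]
```

Request:
servo_tool(
  motion=[
    [10,[-0.1,5,0],0],
    [10,[-0.1,5,0],0],
    [10,[-0.1,4,0],0],
    [10,[-0.1,4,0],0],
    [10,[-0.1,3,0],0],
    [10,[0,2,0],0],
    [10,[0,1,0],0],
    [10,[0,0,0],0],
    [10,[0,0,0],0],
    [10,[0,0,0],0],
  ],
)

```text
t: 28.35
position: [0.5915, 0.0505, 0.0575]
ee_rot: [[-0.028, 0.984, 0.179], [-0.001, 0.179, -0.984], [-1.0, -0.028, -0.004]]
ft_force: [0.3, 0.8, -1.5]
opening: 0.225
```

Request:
servo_tool(
  motion=[
    [10,[0,1.5,0],0],
    [10,[0,1.5,0],0],
    [10,[0,1.5,0],0],
    [10,[0,1.5,0],0],
    [10,[0,0,0],0],
    [10,[0,0,0],0],
    [10,[0,0,0],0],
    [10,[0,0,0],0],
    [10,[0,0,0],0],
    [10,[0,0,0],0],
  ],
)

```text
t: 29.35
position: [0.5959, 0.0513, 0.057]
ee_rot: [[-0.031, 0.983, 0.178], [-0.001, 0.178, -0.984], [-1.0, -0.031, -0.004]]
ft_force: [-5.8, 0.4, 1.3]
opening: 0.229
```

Request:
servo_tool(
  motion=[
    [10,[0,1.5,0],0],
    [10,[0,1.5,0],0],
    [10,[0,1.5,0],0],
    [10,[0,1.5,0],0],
    [10,[0,1.5,0],0],
    [10,[0,1,0],0],
    [10,[0,0,0],0],
    [10,[0,0,0],0],
    [10,[0,0,0],0],
    [10,[0,0,0],0],
  ],
)

```text
t: 30.35
position: [0.6058, 0.053, 0.0571]
ee_rot: [[-0.028, 0.984, 0.179], [-0.001, 0.179, -0.984], [-1.0, -0.028, -0.004]]
ft_force: [-0.2, -0.0, 0.4]
opening: 0.221
```

Request:
servo_tool(
  motion=[
    [10,[0,1,0],0],
    [10,[0,0,0],0],
    [10,[0,1,0],0],
    [10,[0,0,0],0],
    [10,[0,1,0],0],
    [10,[0,0,0],0],
    [10,[0,0,0],0],
    [10,[0,0,0],0],
    [10,[0,0,0],0],
    [10,[0,0,0],0],
  ],
)

```text
t: 31.35
position: [0.6074, 0.0534, 0.0567]
ee_rot: [[-0.031, 0.983, 0.178], [-0.001, 0.178, -0.984], [-1.0, -0.03, -0.004]]
ft_force: [-4.8, -1.1, 0.2]
opening: 0.225
```

Request:
servo_tool(
  motion=[
    [10,[0,1,0],0],
    [10,[0,1,0],0],
    [10,[0,0,0],0],
    [10,[0,0,0],0],
    [10,[0,0,0],0],
    [10,[0,0,0],0],
    [10,[0,0,0],0],
    [10,[0,0,0],0],
    [10,[0,0,0],0],
    [10,[0,0,0],0],
  ],
)

```text
t: 32.35
position: [0.6076, 0.0534, 0.0564]
ee_rot: [[-0.035, 0.983, 0.178], [-0.001, 0.178, -0.984], [-0.999, -0.034, -0.005]]
ft_force: [-9.1, -1.5, 2.9]
opening: 0.224
```

Request:
servo_tool(
  motion=[
    [10,[0,-5,0],0],
    [10,[0,-15,0],0],
    [10,[0,-30,0],0],
    [10,[0,-40,0],0],
    [10,[-10,-30,20],0],
    [10,[-20,-10,40],0],
    [10,[-20,0,40],0],
    [10,[0,0,40],0],
    [10,[0,0,40],0],
    [10,[0,0,40],0],
  ],
)

```text
t: 33.35
position: [0.5258, -0.1879, 0.1104]
ee_rot: [[-0.023, 0.984, 0.179], [-0.003, 0.179, -0.984], [-1.0, -0.023, -0.002]]
ft_force: [-0.2, 0.4, -0.9]
opening: 0.224
```

```bash
python3 - <<'E'
from h import *
o,P,R=st()
a=cam('side','s9.png');b=cam('top','t9.png')
for n in ('side','top'): print(n,[(round(x['score'],2),x['extent']) for x in cams.look_for('drawer_front',n)][:3])
m=np.load('M.npy');th=m[3];ax=np.array([np.cos(th),np.sin(th),0]); ay=np.array([-np.sin(th),np.cos(th),0])
for d in (0,.017):
  for s in (.106,-.106):
    for z in (.076,.012): q=m[:3]+(.1695-d)*ax+s*ay; q[2]=z; print(d,s,z,proj(a,q).round(1))
cv2.imwrite('pics/p9.png',cv2.resize(a[0]['image'][95:215,250:370],(600,600),interpolation=cv2.INTER_CUBIC))
tgt=np.array([.5487,-.2917,.11]); print((R.T@(tgt-P)*1000).round(1))
E
```

```text
t 33.35 p [ 0.5258 -0.1879  0.1104] yaw(y) 10.29 Rx [-0.023 -0.003 -1.   ] F [-0.2  0.4 -0.9] open 19.8
side [(0.64, [294.7, 125.9, 332.1, 183.4])]
top [(0.48, [181.9, 153.2, 244.9, 168.1])]
0 0.106 0.076 [294.7 119.8]
0 0.106 0.012 [294.5 137.3]
0 -0.106 0.076 [329.8 168.6]
0 -0.106 0.012 [328.4 186.1]
0.017 0.106 0.076 [289.2 121.5]
0.017 0.106 0.012 [289.1 139. ]
0.017 -0.106 0.076 [323.8 170.6]
0.017 -0.106 0.012 [322.6 188. ]
[  0.2   4.  106.2]
```

View pics/p9.png

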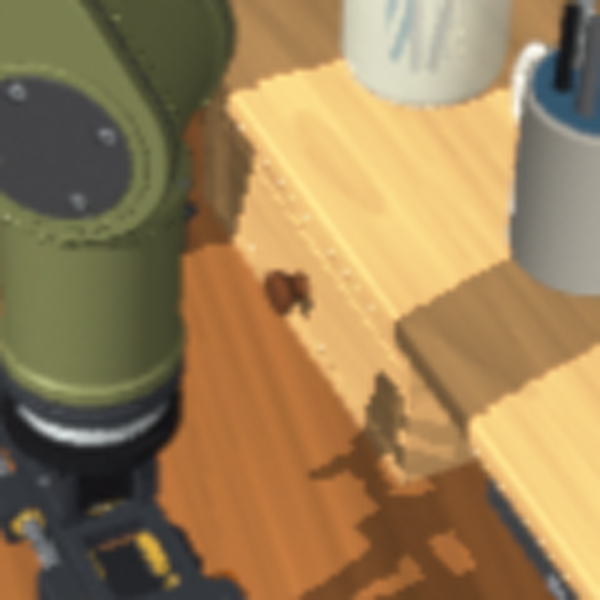

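The last view shows the drawer front flush with the case, knob at about (287,290) in the crop, jar and mug in place. The side detection (left edge 294.7 px) matches d=0 (294.7) against 289.2 for 17 mm out. I'll put the orange stick back where it lay.

Request:
servo_tool(
  motion=[
    [10,[0,0,36],-8],
    [10,[0,0,0],-8],
    [10,[0,0,0],-8],
    [10,[0,0,0],-8],
    [10,[0,0,0],-8],
    [10,[0,0,0],-8],
    [10,[0,0,0],-8],
    [10,[0,0,0],-8],
    [10,[0,0,0],-8],
    [10,[0,0,0],-8],
  ],
)

```text
t: 34.55
position: [0.531, -0.2187, 0.1096]
ee_rot: [[-0.026, -0.014, 1.0], [0.0, 1.0, 0.014], [-1.0, 0.001, -0.026]]
ft_force: [0.3, -0.3, 0.2]
opening: 0.223
```

```bash
python3 - <<'E'
from h import *
o,P,R=st(); print((R.T@(np.array([.5487,-.2917,.026])-P)*1000).round(1))
E
```

```text
t 34.55 p [ 0.531  -0.2187  0.1096] yaw(y) 90.79 Rx [-0.026  0.    -1.   ] F [ 0.3 -0.3  0.2] open 19.6
[ 83.1 -73.3  18.9]
```

Request:
servo_tool(
  motion=[
    [10,[0,-15,4],0],
    [10,[0,-25,6],0],
    [10,[0,-25,6],0],
    [10,[0,-8,3],0],
    [10,[0,0,0],-6.2],
    [10,[15,0,0],0],
    [10,[25,0,0],0],
    [10,[20,0,0],0],
    [10,[10,0,0],0],
    [10,[6,0,0],0],
  ],
)

```text
t: 35.55
position: [0.5467, -0.2929, 0.0315]
ee_rot: [[-0.03, -0.112, 0.993], [0.0, 0.994, 0.112], [-1.0, 0.004, -0.03]]
ft_force: [-0.3, -0.0, -0.6]
opening: 0.224
```

Request:
servo_tool(
  motion=[
    [10,[3,0,0],0],
    [10,[2,0,0],0],
    [10,[1,0,0],0],
    [10,[0.5,0,0],0],
    [10,[0,0,0],0],
    [10,[0,0,0],0],
    [10,[0,0,0],0],
    [10,[0,0,0],0],
    [10,[0,0,0],0],
    [10,[0,0,0],0],
  ],
)

```text
t: 36.55
position: [0.547, -0.2941, 0.0265]
ee_rot: [[-0.028, -0.113, 0.993], [-0.001, 0.994, 0.113], [-1.0, 0.002, -0.028]]
ft_force: [0.2, 0.4, -0.1]
opening: 0.23
```

Request:
servo_tool(
  motion=[
    [10,[0.7,0,0],0],
    [10,[0,0,0],0],
    [22,[0,0,0],0],
    [25,[0,0,0],0],
    [30,[0,0,0],0],
    [36,[0,0,0],0],
    [45,[0,0,0],0],
    [50,[0,0,0],0],
    [50,[0,0,0],0],
    [50,[0,0,0],0],
  ],
)

```text
t: 37.55
position: [0.547, -0.2941, 0.0258]
ee_rot: [[-0.028, -0.113, 0.993], [-0.001, 0.994, 0.113], [-1.0, 0.002, -0.028]]
ft_force: [0.4, 0.8, 0.5]
opening: 0.567
```

Request:
servo_tool(
  motion=[
    [50,[-5,0,0],0],
    [50,[-15,0,0],0],
    [50,[-25,0,0],0],
    [50,[-30,0,0],0],
    [50,[-30,0,0],0],
    [50,[-30,0,0],0],
    [50,[-15,0,0],0],
    [50,[0,0,0],0],
    [50,[0,0,0],0],
    [50,[0,0,0],0],
  ],
)

```text
t: 38.55
position: [0.5504, -0.2937, 0.1749]
ee_rot: [[-0.03, -0.113, 0.993], [-0.0, 0.994, 0.113], [-1.0, 0.003, -0.03]]
ft_force: [-0.5, 0.2, -0.2]
opening: 0.566
```

```bash
python3 - <<'E'
from h import *
st(); f=0
old={'side':cv2.imread('pics/side0.png'),'top':cv2.imread('pics/top0.png')}
for n in ('side','top'):
  c=cam(n,n+'_end.png')
  for th in ('drawer_front','eraser','jar','mug','marker'): print(n,th,[(round(x['score'],2),np.round(x['extent']).tolist()) for x in cams.look_for(th,n)][:4])
  d=cv2.absdiff(c[0]['image'],old[n]).max(2)
  for nm,(x0,y0,x1,y1) in {'side':{'eraser':(225,249,246,281),'jar':(313,40,357,118),'mug':(352,88,388,155)},'top':{'eraser':(291,240,319,254),'jar':(168,88,212,138),'mug':(221,85,264,128)}}[n].items(): print(n,nm,'diff',d[y0:y1,x0:x1].mean().round(1))
s,r,p=orange(cam('side')); print('orange',np.round(r[0],3))
E
```

```text
t 38.55 p [ 0.5504 -0.2937  0.1749] yaw(y) 96.5 Rx [-0.03 -0.   -1.  ] F [-0.5  0.2 -0.2] open 49.8
side drawer_front [(0.56, [314.0, 156.0, 329.0, 186.0]), (0.56, [314.0, 65.0, 481.0, 249.0])]
side eraser [(0.54, [228.0, 254.0, 242.0, 276.0])]
side jar [(0.93, [318.0, 38.0, 356.0, 120.0])]
side mug [(0.69, [350.0, 85.0, 387.0, 156.0])]
side marker [(0.98, [160.0, 339.0, 206.0, 384.0]), (0.91, [277.0, 252.0, 300.0, 292.0]), (0.69, [266.0, 352.0, 306.0, 410.0])]
side eraser diff 6.8
side jar diff 20.5
side mug diff 53.5
top drawer_front [(0.68, [167.0, 93.0, 213.0, 136.0]), (0.45, [181.0, 152.0, 249.0, 166.0])]
top eraser [(0.5, [293.0, 243.0, 317.0, 253.0])]
top jar [(0.59, [167.0, 83.0, 213.0, 136.0])]
top mug [(0.64, [222.0, 86.0, 263.0, 128.0])]
top marker [(0.79, [382.0, 225.0, 421.0, 241.0]), (0.7, [307.0, 206.0, 329.0, 215.0])]
top eraser diff 6.8
top jar diff 12.0
top mug diff 50.0
orange [ 0.544 -0.278]
```

```bash
python3 - <<'E'
from h import *
for n,bx in (('side',(346,84,392,160)),('top',(216,80,268,132))):
  x0,y0,x1,y1=bx; g=[cv2.Canny(cv2.imread(f'pics/{f}.png',0),40,120) for f in (('side0','side_end') if n=='side' else ('top0','top_end'))]
  r=cv2.matchTemplate(g[1][y0-8:y1+8,x0-8:x1+8],g[0][y0:y1,x0:x1],cv2.TM_CCOEFF_NORMED); _,v,_,l=cv2.minMaxLoc(r); print(n,'shift',l[0]-8,l[1]-8,round(v,2))
st(); print(robot.finish_job())
E
```

```text
side shift 0 0 0.37
top shift 0 0 0.37
t 39.2 p [ 0.5512 -0.294   0.1758] yaw(y) 96.49 Rx [-0.028 -0.001 -1.   ] F [0.1 0.8 0.7] open 49.9
the job is handed in; nothing more can be done
None
```

I laid the white marker flat in the right lane, released it on contact with the floor, then pushed the drawer home. The job was handed in at 39.2 s with the gripper clear of everything.

**Push method:** The overhanging shelf stopped the vertical gripper from following the knob all the way. I held the orange look-alike lengthwise as a push stick. It went back to within about 3 mm of where it lay.

**Drawer:** Resistance peaked near 6 N in the catch zone, then dropped away. The stick then met a hard stop at 9 N with no further movement. The side picture showed the front flush.

**Markers:** After release, the wrist picture showed both markers in their own lanes. I could not see inside once the drawer was closed.

**Jar, mug and eraser:** They show in the same places before and after, to about 3 px. The pixels around the mug changed a lot; I took that for the arm's shadow having moved. The edge match there gave zero shift in both views, but with a low score of 0.37. The last drawer-front detections were mixed and low-scoring, since the front now blends into the case.

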